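Load the slotted weights on two hold-downs at the weld bench

ROBOT

A 7-joint arm with a two-finger parallel gripper is mounted at the origin on the work surface. World frame = base frame: x ahead of the robot, y to its left, z up, the work surface at z = 0. Lengths are in m, angles in rad, forces in N, time in s.
With the tool pointing down it reaches from about 0.425 to 0.95 m from the base axis. Payload 16.7 kg.
Tool frame: the origin (TCP) lies midway between the tips of the shut fingers; the grasp point (between the pads) lies 19 mm behind it; z points along the fingers, y is the line along which they close (so a half turn about z gives the same grasp; the last joint's range is limited). The gripper opens to 94 mm and grips with 3 to 60 N. Pads are 16 mm wide; open, the fingers measure 119 mm over their backs; the gripper's body (75 mm by 177 mm) begins 78 mm behind the grasp point.
Start: joints at [1.097, 0.426, 0.074, 1.606, -0.034, 1.111, -0.067], TCP at [0.215, -0.64, 0.205] pointing down, gripper open.
Joint ranges: [-2.85, 2.85], [-0.5, 2.14], [-1.23, 1.37], [0.21, 2.46], [-1.02, 4.16], [0.16, 2.05], [-2.73, 2.73]. Speed limits (rad/s): [1.89, 1.89, 2.39, 2.39, 3.01, 3.01, 3.01].

INTERFACE

Orientations are given as a unit quaternion [w, x, y, z].
In Python, from bench import read_state, snapshot, camera_model, sign_off, boxes_of, silhouettes gives the robot as it stands.
- The arm moves only by the tool servo_tool, never from a script. Its argument "series" is a list of rows, each an object of numbers: "ax", "ay", "az": the turn, a rotation vector about the tool's x, y, z in rad; "dx", "dy", "dz": the shift along the tool's x, y, z in m; "grip": the opening, from 0 (shut) to 1 (fully open). In form: [{"ax": .., "ay": .., "az": .., "dx": .., "dy": .., "dz": .., "grip": ..}, ...]. A call has exactly 5 rows; each row is the pose to reach, as a shift and turn from the pose commanded when the call began, along the tool's axes at that moment; what a row does not reach only later rows make up. A row lasts 1/8 s, in which the tool goes at most 62.5 mm and 10.7 degrees, less where a joint would pass 70% of its speed; a pose out of reach is approached as far as the arm can. A call with a gripper value outside its range is refused whole. The fingers move at their own pace and stop on an object; "newtons" is the grip in N (left out, the last holds). Time passes only in rows, so rows that repeat a pose let the fingers close, or fill a call up. It gives the time, the measured TCP pose, the force, the opening and the grip force at its end, in the units of the state.
- read_state(): the state, without advancing time (a new reading comes with each control period).
- snapshot(name): name is "side" or "top" or "wrist"; returns (picture, depth): 400x640x3 uint8, red, green, blue; 400x640 float32, m along the optical axis (not along the pixel's ray), 0 where there is no reading.
- camera_model(name): a dict with "K" (3x3 intrinsics, pixels), "k1" (the pictures are not rectified: a ray, as slopes to the right and down, at radius r is drawn at 1 + k1 r^2 times it, then the intrinsics apply), "rvec" (rotation vector, rad) and "tvec" (3), from world to camera coordinates, as OpenCV has them. Camera axes: x right, y down, z forward; pixel columns grow to the right and rows downward; lengths in m; the calibration is good to about 2 mm. A picture is of the moment at which its call begins: read the wrist's pose just before it. camera_model takes no time and is no camera call; for the wrist camera it gives the pose at the moment of the call.
- sign_off(): hands the job in; it is judged then, once.
Trained networks look in the newest picture that a camera, given by its name, has taken for a name from the list of things; names that differ only in an ending like _2 or _b are one class to them, and where a whole thing is asked for, a point or a joint stands for the part that bears it (a point fixed in the world has none). Each returns a list of dicts, best first, with "confidence" (0 to 1); they miss things now and then, are a little off and sometimes report something else, mostly with a low value. They report only what shows in the picture. A call takes as long as a camera call. They do not tell look-alikes from the thing itself.
- boxes_of(camera, target): "at" ([x, y, z] in m, in world coordinates, good to about 4 mm: the middle of the surface that is visible of it).
- silhouettes(camera, target): "region" (400x640 bool, what is visible of it).
The state is a dict: "time": time; "joint_positions": joint angles; "qvel": joint speeds; "joint_torque": joint torques, N m; "tcp_pos": TCP position; "orientation": TCP orientation; "force": force on the tool from outside, world axes, zero at the start; "wrist_torque": the same for the moment, N m; "gripper_width": finger opening in m; "finger_force": force on a finger pad.
Only numpy, scipy, OpenCV 4.12 (cv2) and the standard library are available. Lean on these libraries where they do the work, as an engineer would, in place of code of your own. Each camera call takes 0.05 s, during which the arm holds its last target. There are 200 camera calls.

TASK

Before tacking, load the two dead-weight hold-downs: put the two round slotted weights on the one standing on the round flange and the two square slotted weights on the one standing on the square plate, each with the stem in the middle of its slots, the larger weight flat on the pan and the smaller flat on top of it. Turn the smaller weight's slot crosswise to the slot below it, a quarter turn either way, so that neither can slide off. Set every weight down gently rather than dropping it, and leave the pipe ring, the tube offcut and the plug where they are.

Things in the scene. Friction and masses are not known exactly. Their poses are not given: they have to be found in the camera images.
- round_large: Loose flat steel slotted weight, round, diameter 66 mm, 16 mm thick. Origin: centre of the outline, on the underside; z up out of the upper face. One straight slot 18 mm wide runs from 9 mm beyond the centre (at x = -9 mm) out through the rim on its +x side; the solid cheeks are at +y and -y (66 mm wide over them along y). Goes on the hold-down that stands on the round flange, at the bottom. About 360 g.
- round_small: Loose flat steel slotted weight, round, diameter 46 mm, 16 mm thick. Origin: centre of the outline, on the underside; z up out of the upper face. One straight slot 18 mm wide runs from 9 mm beyond the centre (at x = -9 mm) out through the rim on its +x side; the solid cheeks are at +y and -y (46 mm wide over them along y). Goes on the hold-down that stands on the round flange, on top of round_large. About 160 g.
- square_large: Loose flat steel slotted weight, square 62 x 62 mm, 16 mm thick. Origin: centre of the outline, on the underside; z up out of the upper face. One straight slot 18 mm wide runs from 9 mm beyond the centre (at x = -9 mm) out through the rim on its +x side; the solid cheeks are at +y and -y (62 mm wide over them along y). Goes on the hold-down that stands on the square plate, at the bottom. About 400 g.
- square_small: Loose flat steel slotted weight, square 44 x 44 mm, 16 mm thick. Origin: centre of the outline, on the underside; z up out of the upper face. One straight slot 18 mm wide runs from 9 mm beyond the centre (at x = -9 mm) out through the rim on its +x side; the solid cheeks are at +y and -y (44 mm wide over them along y). Goes on the hold-down that stands on the square plate, on top of square_large. About 170 g.
- hanger_round: Fixed dead-weight hold-down on its work: a round aluminium flange with six dark bolt holes, 100 mm across and 10 mm thick lying on the bench, on its middle a low steel foot and a round brass pan (42 mm across, upper face 26 mm above the bench), and from the pan's centre a bare upright steel stem, 8 mm across, its rounded top 66 mm above the bench. Origin: on the stem's axis at bench height; z up. The round weights go here.
- hanger_square: Fixed dead-weight hold-down on its work: a square aluminium plate with four dark bolt holes, 96 mm by 96 mm and 10 mm thick lying on the bench, on its middle a low steel foot and a round brass pan (42 mm across, upper face 26 mm above the bench), and from the pan's centre a bare upright steel stem, 8 mm across, its rounded top 66 mm above the bench. Origin: on the stem's axis at bench height; z up. The square weights go here.
- pipe_ring: Bystander, loose: plain thin steel pipe ring without a slot, 58 mm across, 5 mm wall, 28 mm high. Origin: centre of its underside. To be left where it is.
- tube_offcut: Bystander, loose: offcut of square steel tube standing on end, 50 mm by 50 mm, 4 mm wall, 26 mm high. Origin: centre of its underside. To be left where it is.
- plug: Bystander, loose: brass hexagon plug, 52 mm over the corners and 14 mm high, with a round boss 32 mm across on top, 26 mm high in all. Origin: centre of its underside. To be left where it is.
Not all that is in view belongs to the job. Leave any turquoise look-alike of the round_large alone.

How it is judged:
At the end, for the whole second after the job is handed in: Each weight lies flat (within 0.1 rad) and at rest on its own hold-down, its centre within 12 mm of the stem's axis: the large one's underside 26 mm and the small one's 42 mm above the bench (each within 4 mm). On each hold-down the slots of the two weights cross at more than 50 degrees (horizontal distance between each of round_large, round_small and hanger_round below 0.012 m and height (world z) of round_large between 0.022 and 0.03 m and angle between each of round_large, round_small, square_large, square_small's own z axis and vertical below 0.1 rad and linear speed of each of round_large, round_small, square_large, square_small below 0.02 m/s and angular speed of each of round_large, round_small, square_large, square_small below 0.2 rad/s and height (world z) of round_small between 0.038 and 0.046 m and angle between the x axis of round_small and the x axis of round_large, either way round above 0.87 rad and horizontal distance between each of square_large, square_small and hanger_square below 0.012 m and height (world z) of square_large between 0.022 and 0.03 m and height (world z) of square_small between 0.038 and 0.046 m and angle between the x axis of square_small and the x axis of square_large, either way round above 0.87 rad); the robot touches nothing.
It fails at once if The pipe ring was pushed more than 20 mm from its place (distance of pipe_ring from where it was at the start of the episode above 0.02 m).
It fails at once if The tube offcut was pushed more than 20 mm from its place (distance of tube_offcut from where it was at the start of the episode above 0.02 m).
It fails at once if The plug was pushed more than 20 mm from its place (distance of plug from where it was at the start of the episode above 0.02 m).
It fails at once if A weight was dropped on its hold-down (faster than 0.6 m/s at the stem) ((horizontal distance between round_large and hanger_round below 0.03 m and height (world z) of round_large below 0.07 m and linear speed of round_large above 0.6 m/s) or (horizontal distance between round_small and hanger_round below 0.03 m and height (world z) of round_small below 0.07 m and linear speed of round_small above 0.6 m/s) or (horizontal distance between square_large and hanger_square below 0.03 m and height (world z) of square_large below 0.07 m and linear speed of square_large above 0.6 m/s) or (horizontal distance between square_small and hanger_square below 0.03 m and height (world z) of square_small below 0.07 m and linear speed of square_small above 0.6 m/s)).
It also fails if it takes over 136 s, if anything falls off the work surface, if the arm or the gripper's body presses on something with over 40 N, if the wrist force passes 120 N, or if a joint passes its speed limit or range.

## Working session

There is one attempt and no reset: what is moved stays moved. The work goes in short steps, Python scripts to look and compute and a tool call to move; the robot and the scene stay as the last step left them, time stands still between calls to the robot, and variables do not carry over. Pictures are saved under pics/ and viewed, at most 14 in all, crops included, and the job is handed in when it is done.

Besides the shell and the picture viewer there is one more tool, called by a JSON object that holds its "method" and its "body". servo_tool: Moves the arm, as the interface text tells. Its arguments: {"type":"object","properties":{"series":{"type":"array","items":{"type":"object","properties":{"ax":{"type":"number"},"ay":{"type":"number"},"az":{"type":"number"},"dx":{"type":"number"},"dy":{"type":"number"},"dz":{"type":"number"},"grip":{"type":"number"}}}},"newtons":{"type":"number"}},"required":["series"]}

```bash
ls; mkdir -p pics; python3 - <<'E'
from bench import *
import cv2,numpy as np
s=read_state();print(s)
for n in("top","side"):
    p,d=snapshot(n);cv2.imwrite(f"pics/{n}0.png",p[:,:,::-1]);np.save(f"/tmp/{n}.npy",d)
    m=camera_model(n);print(n,m)
    if n=="top":
        for t in["round_large","round_small","square_large","square_small","hanger_round","hanger_square","pipe_ring","tube_offcut","plug"]:
            print(t,[(np.round(b["at"],3).tolist(),round(b["confidence"],2)) for b in boxes_of(n,t)])
E
```

```text
pics
{'time': 0.0, 'joint_positions': array([ 1.09751479,  0.42671568,  0.07383563,  1.60662973, -0.03410357,
        1.1107675 , -0.06709573]), 'qvel': array([ 7.21148628e-04, -1.64991861e-04,  5.34845762e-05, -1.49477209e-03,
       -1.68752792e-03, -1.01636020e-03, -2.36409043e-03]), 'joint_torque': array([-5.16146574e-04, -9.35835886e+01,  3.66658017e+00, -4.54199553e+01,
       -4.87800257e-02,  1.96794583e-02,  1.82527947e-04]), 'tcp_pos': array([ 0.21459345, -0.63951432,  0.20477601]), 'orientation': array([-6.14400820e-04,  9.86925360e-01,  1.61176722e-01, -1.42404090e-04]), 'force': array([ 0.65026974, -0.04114985,  0.13036758]), 'wrist_torque': array([-0.0065874 ,  0.00318393, -0.04297947]), 'finger_force': 0.0, 'gripper_width': 0.0941136057818175}
top {'K': array([[411.68958492,   0.        , 314.02920103],
       [  0.        , 411.68958492, 202.00268594],
       [  0.        ,   0.        ,   1.        ]]), 'k1': -0.033985759565631934, 'rvec': array([ 2.10911745, -2.16873763,  0.18487113]), 'tvec': array([-2.08028319e-04,  5.07896039e-01,  9.79434815e-01])}
round_large [([0.335, -0.146, 0.016], 0.94), ([0.455, -0.091, 0.022], 0.88), ([0.517, -0.004, 0.013], 0.79)]
round_small [([0.44, 0.073, 0.013], 0.74)]
square_large [([0.626, 0.003, 0.021], 0.79)]
square_small [([0.57, -0.372, 0.016], 0.64)]
hanger_round [([0.622, 0.182, 0.009], 0.92)]
hanger_square []
pipe_ring [([0.455, -0.24, 0.03], 0.7)]
tube_offcut [([0.567, 0.372, 0.025], 0.69)]
plug [([0.454, 0.269, 0.012], 0.82)]
side {'K': array([[380.1953149 ,   0.        , 319.31394602],
       [  0.        , 380.1953149 , 201.01490351],
       [  0.        ,   0.        ,   1.        ]]), 'k1': -0.08448941758632018, 'rvec': array([ 2.26603668, -0.43783789,  0.20862914]), 'tvec': array([-0.48221711,  0.14841984,  0.73839852])}
```

View pics/top0.png

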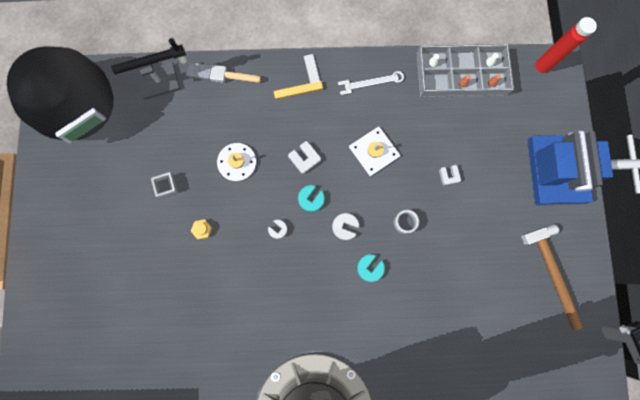

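View pics/side0.png

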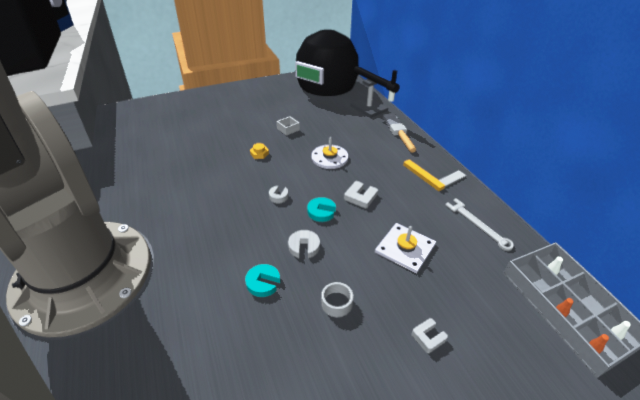

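```bash
cat > h.py <<'E'
from bench import *
import cv2,numpy as np
from scipy.spatial.transform import Rotation as R
DIM=dict(round_large=66,round_small=46,square_large=62,square_small=44)
def patch(cam,d,c,z,half=.07,step=.0005,tol=.004):
    """mask on a metric grid of the plane z round c: where the depth reading lies on that plane"""
    m=camera_model(cam) if isinstance(cam,str) else cam
    g=np.arange(-half,half,step)
    X,Y=np.meshgrid(c[0]+g,c[1]+g,indexing='ij'); P=np.stack([X,Y,X*0+z],-1).reshape(-1,3)
    uv,_=cv2.projectPoints(P,m["rvec"],m["tvec"],m["K"],np.array([m["k1"],0,0,0]))
    uv=uv.reshape(X.shape+(2,)).astype(np.float32)
    dz=((cv2.Rodrigues(m["rvec"])[0]@P.T).T+m["tvec"].ravel())[:,2].reshape(X.shape)
    dd=cv2.remap(d,uv[...,0],uv[...,1],cv2.INTER_NEAREST)
    return (abs(dd-dz)<tol).astype(np.float32),g
def shape(name,u,v):
    D=DIM.get(name,42)/2e3
    ins=(np.hypot(u,v)<D) if 'round' in name or name=='pan' else (np.maximum(abs(u),abs(v))<D)
    if name=='pan': return ins&(np.hypot(u,v)>.006),ins
    return ins&~((u>-.009)&(abs(v)<.009)),ins
def fit(cam,d,name,c,z,half=.07,step=.0005):
    M,g=patch(cam,d,c,z,half,step); best=(-9,)
    t=np.arange(-.045,.0451,step); U,V=np.meshgrid(t,t,indexing='ij')
    for th in np.deg2rad(np.arange(-180,180,2) if name!='pan' else [0]):
        u=U*np.cos(th)+V*np.sin(th); v=-U*np.sin(th)+V*np.cos(th)
        s,_=shape(name,u,v); T=np.where(s,1,-1).astype(np.float32)/s.sum()
        if name=='pan': T[np.hypot(U,V)<.008]=0
        r=cv2.matchTemplate(M,T,cv2.TM_CCORR); _,v_,_,l=cv2.minMaxLoc(r)
        if v_>best[0]: best=(v_,c[0]+g[l[1]]+.045,c[1]+g[l[0]]+.045,np.rad2deg(th))
    return [round(float(x),4) for x in best]   # score, x, y, theta(deg) of slot
def yaw():
    s=read_state(); m=R.from_quat(np.roll(s["orientation"],-1)).as_matrix()
    return np.round(s["tcp_pos"],4),np.round(m,3),round(float(np.rad2deg(np.arctan2(m[1,1],m[0,1]))),2)
E
python3 - <<'E'
from h import *
d=np.load('/tmp/top.npy')
A=dict(round_large=(.455,-.091),round_small=(.44,.073),square_large=(.626,.003),square_small=(.57,-.372))
for n,c in A.items(): print(n,fit('top',d,n,c,.016,.08,.001))
hs=boxes_of("top","hanger_square");print(hs)
for n,c in dict(hr=(.622,.182),hs=(.64,-.175)).items(): print(n,fit('top',d,'pan',c,.026,.08,.001))
print(yaw()); m=camera_model('wrist');Rw=cv2.Rodrigues(m["rvec"])[0];print(-Rw.T@m["tvec"].ravel(),Rw,m["K"])
E
```

```text
Traceback (most recent call last):
  File "h.py", line 27, in fit
    r=cv2.matchTemplate(M,T,cv2.TM_CCORR); _,v_,_,l=cv2.minMaxLoc(r)
cv2.error: OpenCV(4.12.0) /io/opencv/modules/imgproc/src/templmatch.cpp:1168: error: (-215:Assertion failed) (depth == CV_8U || depth == CV_32F) && type == _templ.type() && _img.dims() <= 2 in function 'matchTemplate'
```

```bash
sed -i 's|T=np.where(s,1,-1).astype(np.float32)/s.sum()|T=(np.where(s,1,-1)/s.sum()).astype(np.float32)|' h.py
python3 - <<'E'
from h import *
d=np.load('/tmp/top.npy')
A=dict(round_large=(.455,-.091),round_small=(.44,.073),square_large=(.626,.003),square_small=(.57,-.372))
for n,c in A.items(): print(n,fit('top',d,n,c,.016,.08,.001))
for n,c in dict(hr=(.622,.182),hs=(.64,-.175)).items(): print(n,fit('top',d,'pan',c,.026,.08,.001))
print(yaw()); m=camera_model('wrist');Rw=cv2.Rodrigues(m["rvec"])[0];print(-Rw.T@m["tvec"].ravel(),Rw,m["K"])
E
```

```text
round_large [0.8744, 0.449, -0.093, -112.0]
round_small [0.8793, 0.448, 0.079, 50.0]
square_large [0.8779, 0.631, 0.007, 36.0]
square_small [0.8115, 0.574, -0.369, 8.0]
hr [0.7484, 0.624, 0.184, 0.0]
hs [0.7532, 0.644, -0.175, 0.0]
(array([ 0.2147, -0.6399,  0.2055]), array([[ 0.948,  0.318,  0.   ],
       [ 0.318, -0.948,  0.   ],
       [ 0.   , -0.   , -1.   ]]), -71.45)
[ 0.28199223 -0.61764691  0.38494002] [[ 3.18419220e-01 -9.47949536e-01 -9.37039322e-04]
 [-9.19691095e-01 -3.09166378e-01  2.42042227e-01]
 [-2.29733518e-01 -7.62091105e-02 -9.70265264e-01]] [[348.27702716   0.         317.01926131]
 [  0.         348.27702716 199.48534348]
 [  0.           0.           1.        ]]
```

{"method": "servo_tool", "body": {"series": [{"dx": 0.036, "dy": -0.027, "grip": 1}, {"dx": 0.072, "dy": -0.054, "grip": 1}, {"dx": 0.108, "dy": -0.081, "grip": 1}, {"dx": 0.144, "dy": -0.108, "grip": 1}, {"dx": 0.18, "dy": -0.135, "grip": 1}], "newtons": 30}}

```text
invalid input at $.series[0]: expected keys ax, ay, az, dx, dy, dz, grip
```

{"method": "servo_tool", "body": {"series": [{"dx": 0.036, "dy": -0.027, "grip": 1}, {"dx": 0.072, "dy": -0.054, "grip": 1}, {"dx": 0.108, "dy": -0.081, "grip": 1}, {"dx": 0.144, "dy": -0.108, "grip": 1}, {"dx": 0.18, "dy": -0.135, "grip": 1}]}}

```text
invalid input at $.series[0]: expected keys ax, ay, az, dx, dy, dz, grip
```

{"method": "servo_tool", "body": {"series": [{"dx": 0.036, "dy": -0.027, "az": -0.06, "grip": 1}, {"dx": 0.072, "dy": -0.054, "az": -0.12, "grip": 1}, {"dx": 0.108, "dy": -0.081, "az": -0.18, "grip": 1}, {"dx": 0.144, "dy": -0.108, "az": -0.24, "grip": 1}, {"dx": 0.18, "dy": -0.135, "az": -0.307, "grip": 1}]}}

```text
invalid input at $.series[0]: expected keys ax, ay, az, dx, dy, dz, grip
```

{"method": "servo_tool", "body": {"series": [{"grip": 1}, {"grip": 1}, {"grip": 1}, {"grip": 1}, {"grip": 1}]}}

```text
invalid input at $.series[0]: expected keys ax, ay, az, dx, dy, dz, grip
```

{"method": "servo_tool", "body": {"series": [{"ax": 0, "ay": 0, "az": 0, "dx": 0.036, "dy": -0.027, "dz": 0, "grip": 1}, {"ax": 0, "ay": 0, "az": 0, "dx": 0.072, "dy": -0.054, "dz": 0, "grip": 1}, {"ax": 0, "ay": 0, "az": 0, "dx": 0.108, "dy": -0.081, "dz": 0, "grip": 1}, {"ax": 0, "ay": 0, "az": 0, "dx": 0.144, "dy": -0.108, "dz": 0, "grip": 1}, {"ax": 0, "ay": 0, "az": 0, "dx": 0.18, "dy": -0.135, "dz": 0, "grip": 1}], "newtons": 30}}

```text
time: 1.18
tcp_pos: [0.3432, -0.4534, 0.2057]
orientation: [0.0, 0.987, 0.161, 0.0]
force: [0.3, -0.4, 0.1]
gripper_width: 0.0943
finger_force: 0.0
```

{"method": "servo_tool", "body": {"series": [{"ax": 0, "ay": 0, "az": 0, "dx": 0.036, "dy": -0.027, "dz": 0, "grip": 1}, {"ax": 0, "ay": 0, "az": 0, "dx": 0.072, "dy": -0.054, "dz": 0, "grip": 1}, {"ax": 0, "ay": 0, "az": 0, "dx": 0.108, "dy": -0.081, "dz": 0, "grip": 1}, {"ax": 0, "ay": 0, "az": 0, "dx": 0.144, "dy": -0.108, "dz": 0, "grip": 1}, {"ax": 0, "ay": 0, "az": 0, "dx": 0.18, "dy": -0.135, "dz": 0, "grip": 1}]}}

```text
time: 1.8
tcp_pos: [0.4709, -0.2682, 0.2057]
orientation: [0.0, 0.987, 0.161, 0.0]
force: [0.8, 0.1, 0.2]
gripper_width: 0.094
finger_force: 0.0
```

{"method": "servo_tool", "body": {"series": [{"ax": 0, "ay": 0, "az": -0.06, "dx": 0.036, "dy": -0.027, "dz": 0, "grip": 1}, {"ax": 0, "ay": 0, "az": -0.12, "dx": 0.072, "dy": -0.054, "dz": 0, "grip": 1}, {"ax": 0, "ay": 0, "az": -0.18, "dx": 0.108, "dy": -0.081, "dz": 0, "grip": 1}, {"ax": 0, "ay": 0, "az": -0.24, "dx": 0.144, "dy": -0.108, "dz": 0, "grip": 1}, {"ax": 0, "ay": 0, "az": -0.307, "dx": 0.18, "dy": -0.135, "dz": 0, "grip": 1}]}}

```text
time: 2.42
tcp_pos: [0.5986, -0.083, 0.2057]
orientation: [0.0, 0.95, 0.311, 0.0]
force: [-0.4, -0.1, 0.2]
gripper_width: 0.094
finger_force: 0.0
```

{"method": "servo_tool", "body": {"series": [{"ax": 0, "ay": 0, "az": 0, "dx": 0, "dy": 0, "dz": 0, "grip": 1}, {"ax": 0, "ay": 0, "az": 0, "dx": 0, "dy": 0, "dz": 0, "grip": 1}, {"ax": 0, "ay": 0, "az": 0, "dx": 0, "dy": 0, "dz": 0, "grip": 1}, {"ax": 0, "ay": 0, "az": 0, "dx": 0, "dy": 0, "dz": 0, "grip": 1}, {"ax": 0, "ay": 0, "az": 0, "dx": 0, "dy": 0, "dz": 0, "grip": 1}]}}

```text
time: 3.05
tcp_pos: [0.5977, -0.0847, 0.2056]
orientation: [0.0, 0.951, 0.31, 0.0]
force: [-0.2, -0.6, 0.1]
gripper_width: 0.094
finger_force: 0.0
```

```bash
cat >> h.py <<'E'
A=dict(round_large=(.449,-.093),round_small=(.448,.079),square_large=(.631,.007),square_small=(.574,-.369))
H=dict(hr=(.624,.184),hs=(.644,-.175))
def go(x,y,z,phi):
    """shift along the tool axes and az from the measured pose to TCP (x,y,z), tool x at world angle phi (deg)"""
    p,m,psi=yaw(); d=m.T@(np.array([x,y,z])-p); a=(psi+90-phi+180)%360-180
    print('at',p,'phi',round(psi+90,1),'tilt',m[:2,2],'-> d',np.round(d,4),'az',round(np.deg2rad(a),3))
def look(names,cam='wrist',save=None,zs={}):
    m=camera_model(cam); p,d=snapshot(cam)
    if save: cv2.imwrite(f'pics/{save}.png',p[:,:,::-1])
    for n in names:
        if n in H: print(n,fit(m,d,'pan',H[n],zs.get(n,.026)))
        else: print(n,fit(m,d,n,zs.get(n,(A[n],.016))[0],zs.get(n,(A[n],.016))[1]))
E
python3 - <<'E'
from h import *
look(['square_large','hs','round_large'],save='w1')
go(.631,.007,.12,36)
E
```

```text
square_large [0.9589, 0.633, 0.008, 36.0]
hs [0.8179, 0.6455, -0.1755, 0.0]
round_large [0.8824, 0.45, -0.092, -116.0]
at [ 0.5978 -0.0845  0.2056] phi 36.1 tilt [ 0. -0.] -> d [ 0.0807 -0.0544  0.0856] az 0.002
```

View pics/w1.png

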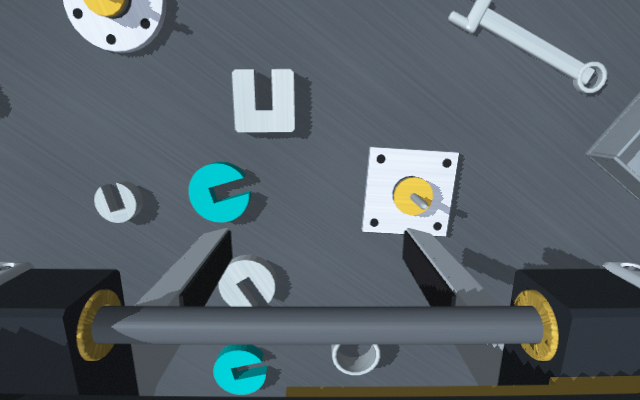

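{"method": "servo_tool", "body": {"series": [{"ax": 0, "ay": 0, "az": 0, "dx": 0.02, "dy": -0.013, "dz": 0.02, "grip": 1}, {"ax": 0, "ay": 0, "az": 0, "dx": 0.042, "dy": -0.027, "dz": 0.04, "grip": 1}, {"ax": 0, "ay": 0, "az": 0, "dx": 0.063, "dy": -0.04, "dz": 0.06, "grip": 1}, {"ax": 0, "ay": 0, "az": 0, "dx": 0.083, "dy": -0.054, "dz": 0.08, "grip": 1}, {"ax": 0, "ay": 0, "az": 0, "dx": 0.083, "dy": -0.054, "dz": 0.08, "grip": 1}], "newtons": 35}}

```text
time: 3.72
tcp_pos: [0.6324, 0.0104, 0.124]
orientation: [-0.001, 0.95, 0.311, -0.001]
force: [0.4, -0.8, 0.9]
gripper_width: 0.0941
finger_force: 0.0
```

{"method": "servo_tool", "body": {"series": [{"ax": 0, "ay": 0, "az": 0, "dx": 0, "dy": 0, "dz": 0.03, "grip": 1}, {"ax": 0, "ay": 0, "az": 0, "dx": 0, "dy": 0, "dz": 0.06, "grip": 1}, {"ax": 0, "ay": 0, "az": 0, "dx": 0, "dy": 0, "dz": 0.09, "grip": 1}, {"ax": 0, "ay": 0, "az": 0, "dx": 0, "dy": 0, "dz": 0.11, "grip": 1}, {"ax": 0, "ay": 0, "az": 0, "dx": 0, "dy": 0, "dz": 0.12, "grip": 1}]}}

```text
time: 4.35
tcp_pos: [0.633, 0.0079, 0.005]
orientation: [0.0, 0.951, 0.31, -0.0]
force: [0.9, 0.1, 0.2]
gripper_width: 0.0938
finger_force: 0.0
```

{"method": "servo_tool", "body": {"series": [{"ax": 0, "ay": 0, "az": 0, "dx": 0, "dy": 0, "dz": 0, "grip": 0.6}, {"ax": 0, "ay": 0, "az": 0, "dx": 0, "dy": 0, "dz": 0, "grip": 0.6}, {"ax": 0, "ay": 0, "az": 0, "dx": 0, "dy": 0, "dz": 0, "grip": 0.6}, {"ax": 0, "ay": 0, "az": 0, "dx": 0, "dy": 0, "dz": 0, "grip": 0.6}, {"ax": 0, "ay": 0, "az": 0, "dx": 0, "dy": 0, "dz": 0, "grip": 0.6}]}}

```text
time: 4.97
tcp_pos: [0.6334, 0.0085, 0.0062]
orientation: [0.0, 0.951, 0.31, 0.0]
force: [-1.3, 0.4, 7.3]
gripper_width: 0.0617
finger_force: 35.0
```

{"method": "servo_tool", "body": {"series": [{"ax": 0, "ay": 0, "az": 0, "dx": 0, "dy": 0, "dz": -0.015, "grip": 0.6}, {"ax": 0, "ay": 0, "az": 0, "dx": 0, "dy": 0, "dz": -0.04, "grip": 0.6}, {"ax": 0, "ay": 0, "az": 0, "dx": 0, "dy": 0, "dz": -0.07, "grip": 0.6}, {"ax": 0, "ay": 0, "az": 0, "dx": 0, "dy": 0, "dz": -0.095, "grip": 0.6}, {"ax": 0, "ay": 0, "az": 0, "dx": 0, "dy": 0, "dz": -0.115, "grip": 0.6}]}}

```text
time: 5.6
tcp_pos: [0.6331, 0.0084, 0.1223]
orientation: [0.0, 0.951, 0.31, 0.0]
force: [-0.2, -0.0, -3.8]
gripper_width: 0.0618
finger_force: 35.0
```

{"method": "servo_tool", "body": {"series": [{"ax": 0, "ay": 0, "az": -0.1, "dx": -0.015, "dy": 0.024, "dz": 0, "grip": 0.6}, {"ax": 0, "ay": 0, "az": -0.23, "dx": -0.037, "dy": 0.058, "dz": 0, "grip": 0.6}, {"ax": 0, "ay": 0, "az": -0.36, "dx": -0.059, "dy": 0.093, "dz": 0, "grip": 0.6}, {"ax": 0, "ay": 0, "az": -0.49, "dx": -0.081, "dy": 0.128, "dz": 0, "grip": 0.6}, {"ax": 0, "ay": 0, "az": -0.6, "dx": -0.0985, "dy": 0.156, "dz": 0, "grip": 0.6}]}}

```text
time: 6.22
tcp_pos: [0.6451, -0.1777, 0.1208]
orientation: [-0.0, 0.816, 0.578, -0.0]
force: [0.3, 0.3, -3.5]
gripper_width: 0.0617
finger_force: 35.0
```

{"method": "servo_tool", "body": {"series": [{"ax": 0, "ay": 0, "az": -0.12, "dx": 0, "dy": 0, "dz": 0, "grip": 0.6}, {"ax": 0, "ay": 0, "az": -0.25, "dx": 0, "dy": 0, "dz": 0, "grip": 0.6}, {"ax": 0, "ay": 0, "az": -0.38, "dx": 0, "dy": 0, "dz": 0, "grip": 0.6}, {"ax": 0, "ay": 0, "az": -0.482, "dx": 0, "dy": 0, "dz": 0, "grip": 0.6}, {"ax": 0, "ay": 0, "az": -0.482, "dx": 0, "dy": 0, "dz": 0, "grip": 0.6}]}}

```text
time: 6.85
tcp_pos: [0.6452, -0.1758, 0.1206]
orientation: [-0.0, 0.655, 0.755, -0.0]
force: [0.6, 0.0, -4.2]
gripper_width: 0.0613
finger_force: 35.0
```

{"method": "servo_tool", "body": {"series": [{"ax": 0, "ay": 0, "az": 0, "dx": 0, "dy": 0, "dz": 0, "grip": 0.6}, {"ax": 0, "ay": 0, "az": 0, "dx": 0, "dy": 0, "dz": 0, "grip": 0.6}, {"ax": 0, "ay": 0, "az": 0, "dx": 0, "dy": 0, "dz": 0, "grip": 0.6}, {"ax": 0, "ay": 0, "az": 0, "dx": 0, "dy": 0, "dz": 0, "grip": 0.6}, {"ax": 0, "ay": 0, "az": 0, "dx": 0, "dy": 0, "dz": 0, "grip": 0.6}]}}

```text
time: 7.48
tcp_pos: [0.6455, -0.1756, 0.1205]
orientation: [0.0, 0.655, 0.755, 0.0]
force: [-0.4, -0.2, -2.6]
gripper_width: 0.0618
finger_force: 35.0
```

```bash
python3 - <<'E'
from h import *
p,m,psi=yaw()
look(['square_large'],save='w2',zs={'square_large':(p[:2],p[2]+.010)})
go(.6455,-.1755,.032,98)
E
```

```text
square_large [0.9418, 0.6465, -0.1766, 98.0]
at [ 0.6455 -0.1756  0.1205] phi 98.1 tilt [-0.  0.] -> d [0.0001 0.     0.0885] az 0.002
```

View pics/w2.png

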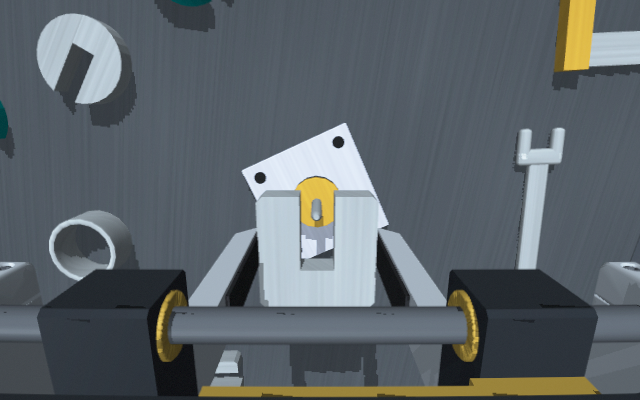

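{"method": "servo_tool", "body": {"series": [{"ax": 0, "ay": 0, "az": 0, "dx": 0, "dy": 0, "dz": 0.013, "grip": 0.6}, {"ax": 0, "ay": 0, "az": 0, "dx": 0, "dy": 0, "dz": 0.026, "grip": 0.6}, {"ax": 0, "ay": 0, "az": 0, "dx": 0, "dy": 0, "dz": 0.039, "grip": 0.6}, {"ax": 0, "ay": 0, "az": 0, "dx": 0, "dy": 0, "dz": 0.05, "grip": 0.6}, {"ax": 0, "ay": 0, "az": 0, "dx": 0, "dy": 0, "dz": 0.058, "grip": 0.6}]}}

```text
time: 8.15
tcp_pos: [0.6453, -0.1756, 0.0615]
orientation: [-0.0, 0.655, 0.755, -0.0]
force: [-0.6, 1.2, -3.4]
gripper_width: 0.0616
finger_force: 35.0
```

{"method": "servo_tool", "body": {"series": [{"ax": 0, "ay": 0, "az": 0, "dx": 0, "dy": 0, "dz": 0.008, "grip": 0.6}, {"ax": 0, "ay": 0, "az": 0, "dx": 0, "dy": 0, "dz": 0.016, "grip": 0.6}, {"ax": 0, "ay": 0, "az": 0, "dx": 0, "dy": 0, "dz": 0.023, "grip": 0.6}, {"ax": 0, "ay": 0, "az": 0, "dx": 0, "dy": 0, "dz": 0.027, "grip": 0.6}, {"ax": 0, "ay": 0, "az": 0, "dx": 0, "dy": 0, "dz": 0.03, "grip": 0.6}]}}

```text
time: 8.78
tcp_pos: [0.6455, -0.1757, 0.0323]
orientation: [0.0, 0.655, 0.755, 0.0]
force: [-0.1, 0.4, -4.2]
gripper_width: 0.0614
finger_force: 35.0
```

{"method": "servo_tool", "body": {"series": [{"ax": 0, "ay": 0, "az": 0, "dx": 0, "dy": 0, "dz": 0.0005, "grip": 0.6}, {"ax": 0, "ay": 0, "az": 0, "dx": 0, "dy": 0, "dz": 0.001, "grip": 0.6}, {"ax": 0, "ay": 0, "az": 0, "dx": 0, "dy": 0, "dz": 0.0012, "grip": 0.6}, {"ax": 0, "ay": 0, "az": 0, "dx": 0, "dy": 0, "dz": 0.0015, "grip": 0.6}, {"ax": 0, "ay": 0, "az": 0, "dx": 0, "dy": 0, "dz": 0.0015, "grip": 0.6}]}}

```text
time: 9.4
tcp_pos: [0.6456, -0.1756, 0.0322]
orientation: [0.0, 0.655, 0.755, -0.0]
force: [-6.2, 1.4, 12.9]
gripper_width: 0.0616
finger_force: 35.0
```

{"method": "servo_tool", "body": {"series": [{"ax": 0, "ay": 0, "az": 0, "dx": 0, "dy": 0, "dz": 0, "grip": 0.7}, {"ax": 0, "ay": 0, "az": 0, "dx": 0, "dy": 0, "dz": 0, "grip": 0.8}, {"ax": 0, "ay": 0, "az": 0, "dx": 0, "dy": 0, "dz": 0, "grip": 0.9}, {"ax": 0, "ay": 0, "az": 0, "dx": 0, "dy": 0, "dz": 0, "grip": 1}, {"ax": 0, "ay": 0, "az": 0, "dx": 0, "dy": 0, "dz": 0, "grip": 1}]}}

```text
time: 10.02
tcp_pos: [0.6455, -0.1756, 0.031]
orientation: [-0.0, 0.655, 0.755, 0.0]
force: [-0.1, 0.1, 0.2]
gripper_width: 0.0939
finger_force: 0.0
```

{"method": "servo_tool", "body": {"series": [{"ax": 0, "ay": 0, "az": 0, "dx": 0, "dy": 0, "dz": -0.02, "grip": 1}, {"ax": 0, "ay": 0, "az": 0, "dx": 0, "dy": 0, "dz": -0.05, "grip": 1}, {"ax": 0, "ay": 0, "az": 0, "dx": 0, "dy": 0, "dz": -0.09, "grip": 1}, {"ax": 0, "ay": 0, "az": 0, "dx": 0, "dy": 0, "dz": -0.13, "grip": 1}, {"ax": 0, "ay": 0, "az": 0, "dx": 0, "dy": 0, "dz": -0.15, "grip": 1}]}}

```text
time: 10.65
tcp_pos: [0.6464, -0.1757, 0.1846]
orientation: [0.002, 0.655, 0.755, 0.001]
force: [-0.0, -0.6, -0.9]
gripper_width: 0.0937
finger_force: 0.0
```

```bash
python3 - <<'E'
from h import *
look(['square_large','square_small'],save='w3',zs={'square_large':(H['hs'],.042)})
go(.574,-.369,.124,8)
E
```

```text
square_large [0.9676, 0.647, -0.177, 98.0]
square_small [0.4066, 0.575, -0.3695, 100.0]
at [ 0.647  -0.1758  0.1861] phi 98.1 tilt [ 0.005 -0.001] -> d [-0.1809 -0.0998  0.0619] az 1.573
```

{"method": "servo_tool", "body": {"series": [{"ax": 0, "ay": 0, "az": 0.16, "dx": -0.03, "dy": -0.016, "dz": 0, "grip": 1}, {"ax": 0, "ay": 0, "az": 0.34, "dx": -0.068, "dy": -0.038, "dz": 0, "grip": 1}, {"ax": 0, "ay": 0, "az": 0.52, "dx": -0.108, "dy": -0.06, "dz": 0.01, "grip": 1}, {"ax": 0, "ay": 0, "az": 0.7, "dx": -0.148, "dy": -0.082, "dz": 0.02, "grip": 1}, {"ax": 0, "ay": 0, "az": 0.87, "dx": -0.181, "dy": -0.1, "dz": 0.03, "grip": 1}]}}

```text
time: 11.32
tcp_pos: [0.5708, -0.3707, 0.1503]
orientation: [-0.0, 0.914, 0.406, -0.0]
force: [1.5, 0.3, 0.1]
gripper_width: 0.094
finger_force: 0.0
```

{"method": "servo_tool", "body": {"series": [{"ax": 0, "ay": 0, "az": 0.17, "dx": 0, "dy": 0, "dz": 0, "grip": 1}, {"ax": 0, "ay": 0, "az": 0.35, "dx": 0, "dy": 0, "dz": 0, "grip": 1}, {"ax": 0, "ay": 0, "az": 0.52, "dx": 0, "dy": 0, "dz": 0, "grip": 1}, {"ax": 0, "ay": 0, "az": 0.7, "dx": 0, "dy": 0, "dz": 0, "grip": 1}, {"ax": 0, "ay": 0, "az": 0.7, "dx": 0, "dy": 0, "dz": 0, "grip": 1}]}}

```text
time: 11.95
tcp_pos: [0.5719, -0.3687, 0.1506]
orientation: [-0.0, 0.997, 0.072, -0.0]
force: [-0.0, 0.7, 0.3]
gripper_width: 0.0938
finger_force: 0.0
```

{"method": "servo_tool", "body": {"series": [{"ax": 0, "ay": 0, "az": 0, "dx": 0, "dy": 0, "dz": 0, "grip": 1}, {"ax": 0, "ay": 0, "az": 0, "dx": 0, "dy": 0, "dz": 0, "grip": 1}, {"ax": 0, "ay": 0, "az": 0, "dx": 0, "dy": 0, "dz": 0, "grip": 1}, {"ax": 0, "ay": 0, "az": 0, "dx": 0, "dy": 0, "dz": 0, "grip": 1}, {"ax": 0, "ay": 0, "az": 0, "dx": 0, "dy": 0, "dz": 0, "grip": 1}]}}

```text
time: 12.58
tcp_pos: [0.572, -0.369, 0.151]
orientation: [-0.0, 0.997, 0.071, 0.0]
force: [-0.0, -0.8, -0.3]
gripper_width: 0.094
finger_force: 0.0
```

```bash
python3 - <<'E'
from h import *
look(['square_small'],save='w4')
go(.575,-.369,.005,8)
E
```

```text
square_small [0.9359, 0.5755, -0.37, 10.0]
at [ 0.5721 -0.369   0.151 ] phi 8.2 tilt [0. 0.] -> d [0.0029 0.0004 0.146 ] az 0.003
```

View pics/w4.png

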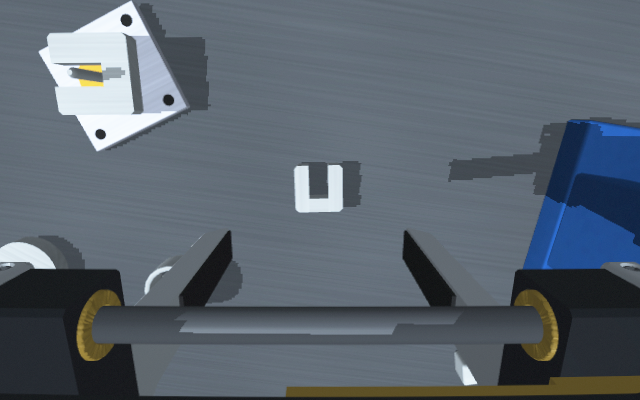

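{"method": "servo_tool", "body": {"series": [{"ax": 0, "ay": 0, "az": -0.02, "dx": 0.0035, "dy": 0.001, "dz": 0.035, "grip": 1}, {"ax": 0, "ay": 0, "az": -0.02, "dx": 0.0035, "dy": 0.001, "dz": 0.075, "grip": 1}, {"ax": 0, "ay": 0, "az": -0.02, "dx": 0.0035, "dy": 0.001, "dz": 0.11, "grip": 1}, {"ax": 0, "ay": 0, "az": -0.02, "dx": 0.0035, "dy": 0.001, "dz": 0.135, "grip": 1}, {"ax": 0, "ay": 0, "az": -0.02, "dx": 0.0035, "dy": 0.001, "dz": 0.1455, "grip": 1}], "newtons": 25}}

```text
time: 13.25
tcp_pos: [0.5751, -0.3691, 0.004]
orientation: [-0.001, 0.997, 0.081, -0.001]
force: [0.5, 0.9, 0.7]
gripper_width: 0.0937
finger_force: 0.0
```

{"method": "servo_tool", "body": {"series": [{"ax": 0, "ay": 0, "az": 0, "dx": 0, "dy": 0, "dz": 0, "grip": 0.7}, {"ax": 0, "ay": 0, "az": 0, "dx": 0, "dy": 0, "dz": 0, "grip": 0.4}, {"ax": 0, "ay": 0, "az": 0, "dx": 0, "dy": 0, "dz": 0, "grip": 0.4}, {"ax": 0, "ay": 0, "az": 0, "dx": 0, "dy": 0, "dz": 0, "grip": 0.4}, {"ax": 0, "ay": 0, "az": 0, "dx": 0, "dy": 0, "dz": 0, "grip": 0.4}]}}

```text
time: 13.88
tcp_pos: [0.5758, -0.3696, 0.0058]
orientation: [0.0, 0.997, 0.081, 0.0]
force: [-0.3, 0.2, -0.0]
gripper_width: 0.0475
finger_force: 0.0
```

{"method": "servo_tool", "body": {"series": [{"ax": 0, "ay": 0, "az": 0, "dx": 0, "dy": 0, "dz": -0.015, "grip": 0.4}, {"ax": 0, "ay": 0, "az": 0, "dx": 0, "dy": 0, "dz": -0.04, "grip": 0.4}, {"ax": 0, "ay": 0, "az": 0, "dx": 0, "dy": 0, "dz": -0.07, "grip": 0.4}, {"ax": 0, "ay": 0, "az": 0, "dx": 0, "dy": 0, "dz": -0.1, "grip": 0.4}, {"ax": 0, "ay": 0, "az": 0, "dx": 0, "dy": 0, "dz": -0.12, "grip": 0.4}]}}

```text
time: 14.5
tcp_pos: [0.5761, -0.3697, 0.1279]
orientation: [0.0, 0.997, 0.081, 0.001]
force: [0.5, 0.3, -1.7]
gripper_width: 0.0435
finger_force: 25.0
```

```bash
python3 - <<'E'
from h import *
p,m,psi=yaw()
look(['square_small'],zs={'square_small':(p[:2],p[2]+.010)})
go(.6455,-.1755,.048,8)
E
```

```text
square_small [0.8837, 0.5771, -0.3697, 10.0]
at [ 0.577  -0.3702  0.13  ] phi 9.3 tilt [ 0.004 -0.002] -> d [ 0.0989 -0.1813  0.0819] az 0.023
```

{"method": "servo_tool", "body": {"series": [{"ax": 0, "ay": 0, "az": 0, "dx": 0.015, "dy": -0.028, "dz": 0, "grip": 0.4}, {"ax": 0, "ay": 0, "az": 0, "dx": 0.038, "dy": -0.07, "dz": 0, "grip": 0.4}, {"ax": 0, "ay": 0, "az": 0, "dx": 0.064, "dy": -0.118, "dz": 0, "grip": 0.4}, {"ax": 0, "ay": 0, "az": 0, "dx": 0.086, "dy": -0.158, "dz": 0, "grip": 0.4}, {"ax": 0, "ay": 0, "az": 0, "dx": 0.099, "dy": -0.181, "dz": 0, "grip": 0.4}]}}

```text
time: 15.18
tcp_pos: [0.6446, -0.1717, 0.1251]
orientation: [-0.001, 0.997, 0.083, -0.0]
force: [0.7, -0.3, -1.8]
gripper_width: 0.0435
finger_force: 25.0
```

{"method": "servo_tool", "body": {"series": [{"ax": 0, "ay": 0, "az": 0, "dx": 0, "dy": 0, "dz": 0, "grip": 0.4}, {"ax": 0, "ay": 0, "az": 0, "dx": 0, "dy": 0, "dz": 0, "grip": 0.4}, {"ax": 0, "ay": 0, "az": 0, "dx": 0, "dy": 0, "dz": 0, "grip": 0.4}, {"ax": 0, "ay": 0, "az": 0, "dx": 0, "dy": 0, "dz": 0, "grip": 0.4}, {"ax": 0, "ay": 0, "az": 0, "dx": 0, "dy": 0, "dz": 0, "grip": 0.4}]}}

```text
time: 15.8
tcp_pos: [0.6439, -0.1753, 0.1255]
orientation: [0.0, 0.997, 0.081, 0.0]
force: [-0.1, -0.6, -1.7]
gripper_width: 0.0432
finger_force: 25.0
```

```bash
cat >> h.py <<'E'
def held(name,save=None):
    """held weight: pose at the height of its top that fits best, and that height above the TCP"""
    p,_,_=yaw(); m=camera_model('wrist'); pic,d=snapshot('wrist')
    if save: cv2.imwrite(f'pics/{save}.png',pic[:,:,::-1])
    f=fit(m,d,name,p[:2],p[2]+.010,step=.001)
    g=np.arange(-.02,.021,.001); best=max((patch(m,d,f[1:3],p[2]+h,half=DIM[name]/2e3,step=.001,tol=.0015)[0].sum(),h) for h in np.arange(-.004,.022,.001))
    print(name,f,'top above tcp',round(best[1],4))
E
python3 - <<'E'
from h import *
held('square_small','w5')
go(.6455,-.1755,.048,8)
E
```

```text
square_small [0.8876, 0.6449, -0.1753, 8.0] top above tcp 0.008
at [ 0.644  -0.1752  0.1255] phi 9.3 tilt [0. 0.] -> d [0.0014 0.0005 0.0775] az 0.023
```

View pics/w5.png

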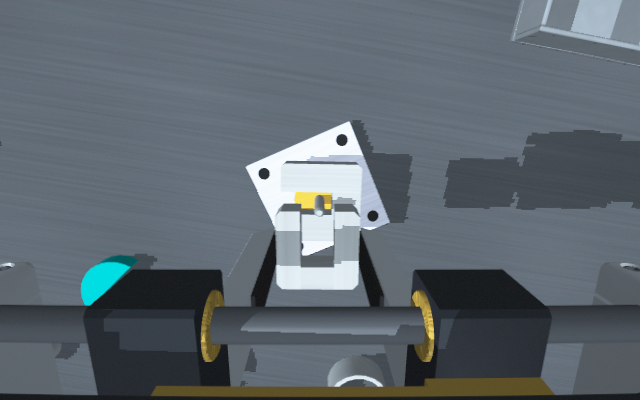

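{"method": "servo_tool", "body": {"series": [{"ax": 0, "ay": 0, "az": 0, "dx": 0.001, "dy": 0, "dz": 0.012, "grip": 0.4}, {"ax": 0, "ay": 0, "az": 0, "dx": 0.001, "dy": 0, "dz": 0.025, "grip": 0.4}, {"ax": 0, "ay": 0, "az": 0, "dx": 0.001, "dy": 0, "dz": 0.037, "grip": 0.4}, {"ax": 0, "ay": 0, "az": 0, "dx": 0.001, "dy": 0, "dz": 0.047, "grip": 0.4}, {"ax": 0, "ay": 0, "az": 0, "dx": 0.001, "dy": 0, "dz": 0.055, "grip": 0.4}]}}

```text
time: 16.48
tcp_pos: [0.6449, -0.1746, 0.0696]
orientation: [-0.0, 0.997, 0.081, -0.0]
force: [1.1, -0.9, -1.3]
gripper_width: 0.0436
finger_force: 25.0
```

{"method": "servo_tool", "body": {"series": [{"ax": 0, "ay": 0, "az": 0, "dx": 0, "dy": 0, "dz": 0.005, "grip": 0.4}, {"ax": 0, "ay": 0, "az": 0, "dx": 0, "dy": 0, "dz": 0.01, "grip": 0.4}, {"ax": 0, "ay": 0, "az": 0, "dx": 0, "dy": 0, "dz": 0.014, "grip": 0.4}, {"ax": 0, "ay": 0, "az": 0, "dx": 0, "dy": 0, "dz": 0.017, "grip": 0.4}, {"ax": 0, "ay": 0, "az": 0, "dx": 0, "dy": 0, "dz": 0.0185, "grip": 0.4}]}}

```text
time: 17.1
tcp_pos: [0.6451, -0.1747, 0.0519]
orientation: [-0.0, 0.997, 0.081, 0.0]
force: [0.5, -0.5, -1.6]
gripper_width: 0.0437
finger_force: 25.0
```

{"method": "servo_tool", "body": {"series": [{"ax": 0, "ay": 0, "az": 0, "dx": 0, "dy": 0, "dz": 0.0005, "grip": 0.4}, {"ax": 0, "ay": 0, "az": 0, "dx": 0, "dy": 0, "dz": 0.001, "grip": 0.4}, {"ax": 0, "ay": 0, "az": 0, "dx": 0, "dy": 0, "dz": 0.0015, "grip": 0.4}, {"ax": 0, "ay": 0, "az": 0, "dx": 0, "dy": 0, "dz": 0.0015, "grip": 0.4}, {"ax": 0, "ay": 0, "az": 0, "dx": 0, "dy": 0, "dz": 0.0015, "grip": 0.4}]}}

```text
time: 17.73
tcp_pos: [0.6452, -0.1746, 0.0506]
orientation: [-0.0, 0.997, 0.081, 0.0]
force: [0.3, 0.6, 0.8]
gripper_width: 0.0436
finger_force: 25.0
```

{"method": "servo_tool", "body": {"series": [{"ax": 0, "ay": 0, "az": 0, "dx": 0, "dy": 0, "dz": 0, "grip": 0.5}, {"ax": 0, "ay": 0, "az": 0, "dx": 0, "dy": 0, "dz": 0, "grip": 0.65}, {"ax": 0, "ay": 0, "az": 0, "dx": 0, "dy": 0, "dz": 0, "grip": 0.8}, {"ax": 0, "ay": 0, "az": 0, "dx": 0, "dy": 0, "dz": 0, "grip": 1}, {"ax": 0, "ay": 0, "az": 0, "dx": 0, "dy": 0, "dz": 0, "grip": 1}]}}

```text
time: 18.35
tcp_pos: [0.6451, -0.1747, 0.0505]
orientation: [-0.0, 0.997, 0.081, -0.0]
force: [0.8, -0.1, 0.4]
gripper_width: 0.0839
finger_force: 0.0
```

{"method": "servo_tool", "body": {"series": [{"ax": 0, "ay": 0, "az": 0, "dx": 0, "dy": 0, "dz": -0.015, "grip": 1}, {"ax": 0, "ay": 0, "az": 0, "dx": 0, "dy": 0, "dz": -0.05, "grip": 1}, {"ax": 0, "ay": 0, "az": 0, "dx": 0, "dy": 0, "dz": -0.09, "grip": 1}, {"ax": 0, "ay": 0, "az": 0, "dx": 0, "dy": 0, "dz": -0.13, "grip": 1}, {"ax": 0, "ay": 0, "az": 0, "dx": 0, "dy": 0, "dz": -0.15, "grip": 1}]}}

```text
time: 18.98
tcp_pos: [0.6459, -0.1748, 0.2039]
orientation: [0.0, 0.997, 0.081, 0.002]
force: [-0.2, 0.4, -0.1]
gripper_width: 0.0939
finger_force: 0.0
```

```bash
python3 - <<'E'
from h import *
look(['square_small'],zs={'square_small':(H['hs'],.058)})
go(.45,-.092,.15,66)
E
```

```text
square_small [0.9269, 0.6455, -0.175, 10.0]
at [ 0.6465 -0.1749  0.2054] phi 9.3 tilt [ 0.005 -0.001] -> d [-0.1808 -0.1138  0.0543] az -0.989
```

{"method": "servo_tool", "body": {"series": [{"ax": 0, "ay": 0, "az": -0.08, "dx": -0.025, "dy": -0.016, "dz": 0, "grip": 1}, {"ax": 0, "ay": 0, "az": -0.2, "dx": -0.065, "dy": -0.042, "dz": 0.005, "grip": 1}, {"ax": 0, "ay": 0, "az": -0.34, "dx": -0.11, "dy": -0.07, "dz": 0.015, "grip": 1}, {"ax": 0, "ay": 0, "az": -0.48, "dx": -0.15, "dy": -0.095, "dz": 0.025, "grip": 1}, {"ax": 0, "ay": 0, "az": -0.6, "dx": -0.179, "dy": -0.1135, "dz": 0.03, "grip": 1}]}}

```text
time: 19.65
tcp_pos: [0.4476, -0.0911, 0.1696]
orientation: [-0.0, 0.927, 0.374, -0.001]
force: [0.8, -0.4, 0.8]
gripper_width: 0.0937
finger_force: 0.0
```

{"method": "servo_tool", "body": {"series": [{"ax": 0, "ay": 0, "az": -0.13, "dx": 0, "dy": 0, "dz": 0, "grip": 1}, {"ax": 0, "ay": 0, "az": -0.27, "dx": 0, "dy": 0, "dz": 0, "grip": 1}, {"ax": 0, "ay": 0, "az": -0.39, "dx": 0, "dy": 0, "dz": 0, "grip": 1}, {"ax": 0, "ay": 0, "az": -0.39, "dx": 0, "dy": 0, "dz": 0, "grip": 1}, {"ax": 0, "ay": 0, "az": -0.39, "dx": 0, "dy": 0, "dz": 0, "grip": 1}]}}

```text
time: 20.27
tcp_pos: [0.4498, -0.0917, 0.1703]
orientation: [-0.0, 0.839, 0.544, -0.0]
force: [-0.5, -0.4, -0.1]
gripper_width: 0.0943
finger_force: 0.0
```

```bash
python3 - <<'E'
from h import *
look(['round_large'],save='w6')
go(.45,-.092,.005,66)
E
```

```text
round_large [0.9664, 0.449, -0.092, -112.0]
at [ 0.4499 -0.0917  0.1703] phi 65.9 tilt [-0.  0.] -> d [-0.0002  0.0002  0.1653] az -0.002
```

View pics/w6.png

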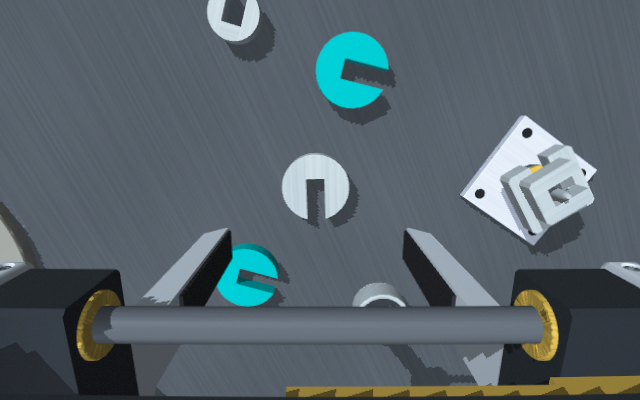

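```bash
python3 -c "
import cv2;i=cv2.imread('pics/w6.png');cv2.imwrite('pics/w6c.png',cv2.resize(i[20:310,200:430],None,fx=2,fy=2))"
```

```text
(no output)
```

View pics/w6c.png

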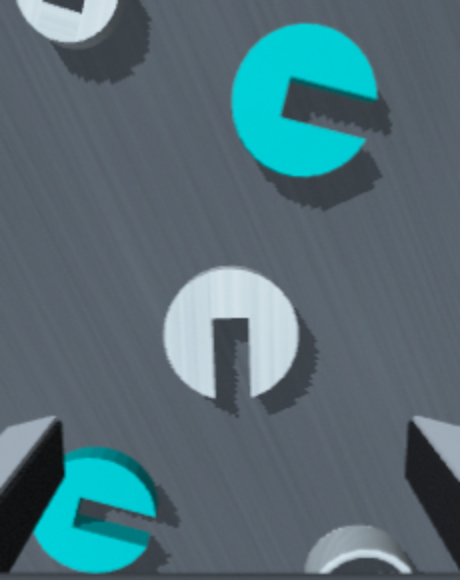

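{"method": "servo_tool", "body": {"series": [{"ax": 0, "ay": 0, "az": -0.035, "dx": 0, "dy": 0, "dz": 0.04, "grip": 1}, {"ax": 0, "ay": 0, "az": -0.035, "dx": 0, "dy": 0, "dz": 0.085, "grip": 1}, {"ax": 0, "ay": 0, "az": -0.035, "dx": 0, "dy": 0, "dz": 0.125, "grip": 1}, {"ax": 0, "ay": 0, "az": -0.035, "dx": 0, "dy": 0, "dz": 0.153, "grip": 1}, {"ax": 0, "ay": 0, "az": -0.035, "dx": 0, "dy": 0, "dz": 0.165, "grip": 1}], "newtons": 35}}

```text
time: 20.95
tcp_pos: [0.4493, -0.0914, 0.0041]
orientation: [-0.001, 0.829, 0.559, -0.001]
force: [0.5, -0.6, -0.9]
gripper_width: 0.0939
finger_force: 0.0
```

{"method": "servo_tool", "body": {"series": [{"ax": 0, "ay": 0, "az": 0, "dx": 0, "dy": 0, "dz": 0, "grip": 0.65}, {"ax": 0, "ay": 0, "az": 0, "dx": 0, "dy": 0, "dz": 0, "grip": 0.65}, {"ax": 0, "ay": 0, "az": 0, "dx": 0, "dy": 0, "dz": 0, "grip": 0.65}, {"ax": 0, "ay": 0, "az": 0, "dx": 0, "dy": 0, "dz": 0, "grip": 0.65}, {"ax": 0, "ay": 0, "az": 0, "dx": 0, "dy": 0, "dz": 0, "grip": 0.65}]}}

```text
time: 21.58
tcp_pos: [0.4503, -0.0918, 0.0063]
orientation: [0.0, 0.829, 0.559, 0.0]
force: [-2.6, -0.1, 9.1]
gripper_width: 0.0652
finger_force: 35.0
```

{"method": "servo_tool", "body": {"series": [{"ax": 0, "ay": 0, "az": 0, "dx": 0, "dy": 0, "dz": -0.01, "grip": 0.65}, {"ax": 0, "ay": 0, "az": 0, "dx": 0, "dy": 0, "dz": -0.035, "grip": 0.65}, {"ax": 0, "ay": 0, "az": 0, "dx": 0, "dy": 0, "dz": -0.07, "grip": 0.65}, {"ax": 0, "ay": 0, "az": 0, "dx": 0, "dy": 0, "dz": -0.1, "grip": 0.65}, {"ax": 0, "ay": 0, "az": 0, "dx": 0, "dy": 0, "dz": -0.12, "grip": 0.65}]}}

```text
time: 22.2
tcp_pos: [0.4503, -0.0917, 0.1276]
orientation: [0.001, 0.829, 0.56, 0.001]
force: [0.4, -0.3, -3.4]
gripper_width: 0.0647
finger_force: 35.0
```

{"method": "servo_tool", "body": {"series": [{"ax": 0, "ay": 0, "az": 0, "dx": 0.02, "dy": 0.004, "dz": 0, "grip": 0.65}, {"ax": 0, "ay": 0, "az": 0, "dx": 0.05, "dy": 0.01, "dz": 0, "grip": 0.65}, {"ax": 0, "ay": 0, "az": 0, "dx": 0.085, "dy": 0.016, "dz": 0, "grip": 0.65}, {"ax": 0, "ay": 0, "az": 0, "dx": 0.123, "dy": 0.023, "dz": 0, "grip": 0.65}, {"ax": 0, "ay": 0, "az": 0, "dx": 0.161, "dy": 0.03, "dz": 0, "grip": 0.65}]}}

```text
time: 22.82
tcp_pos: [0.5385, 0.0474, 0.1263]
orientation: [0.0, 0.829, 0.559, 0.0]
force: [0.3, -0.2, -3.7]
gripper_width: 0.0648
finger_force: 35.0
```

{"method": "servo_tool", "body": {"series": [{"ax": 0, "ay": 0, "az": -0.1, "dx": 0.037, "dy": 0.007, "dz": 0, "grip": 0.65}, {"ax": 0, "ay": 0, "az": -0.24, "dx": 0.074, "dy": 0.014, "dz": 0, "grip": 0.65}, {"ax": 0, "ay": 0, "az": -0.38, "dx": 0.109, "dy": 0.021, "dz": 0, "grip": 0.65}, {"ax": 0, "ay": 0, "az": -0.52, "dx": 0.139, "dy": 0.026, "dz": 0, "grip": 0.65}, {"ax": 0, "ay": 0, "az": -0.63, "dx": 0.161, "dy": 0.03, "dz": 0, "grip": 0.65}]}}

```text
time: 23.45
tcp_pos: [0.6263, 0.1858, 0.1261]
orientation: [-0.0, 0.613, 0.79, 0.0]
force: [-0.2, 0.1, -3.5]
gripper_width: 0.065
finger_force: 35.0
```

{"method": "servo_tool", "body": {"series": [{"ax": 0, "ay": 0, "az": -0.14, "dx": 0, "dy": 0, "dz": 0, "grip": 0.65}, {"ax": 0, "ay": 0, "az": -0.3, "dx": 0, "dy": 0, "dz": 0, "grip": 0.65}, {"ax": 0, "ay": 0, "az": -0.45, "dx": 0, "dy": 0, "dz": 0, "grip": 0.65}, {"ax": 0, "ay": 0, "az": -0.57, "dx": 0, "dy": 0, "dz": 0, "grip": 0.65}, {"ax": 0, "ay": 0, "az": -0.627, "dx": 0, "dy": 0, "dz": 0, "grip": 0.65}]}}

```text
time: 24.08
tcp_pos: [0.6259, 0.1842, 0.1261]
orientation: [-0.0, 0.34, 0.94, -0.0]
force: [-0.2, -0.9, -2.9]
gripper_width: 0.0651
finger_force: 35.0
```

{"method": "servo_tool", "body": {"series": [{"ax": 0, "ay": 0, "az": 0, "dx": 0, "dy": 0, "dz": 0, "grip": 0.65}, {"ax": 0, "ay": 0, "az": 0, "dx": 0, "dy": 0, "dz": 0, "grip": 0.65}, {"ax": 0, "ay": 0, "az": 0, "dx": 0, "dy": 0, "dz": 0, "grip": 0.65}, {"ax": 0, "ay": 0, "az": 0, "dx": 0, "dy": 0, "dz": 0, "grip": 0.65}, {"ax": 0, "ay": 0, "az": 0, "dx": 0, "dy": 0, "dz": 0, "grip": 0.65}]}}

```text
time: 24.7
tcp_pos: [0.626, 0.1846, 0.1255]
orientation: [-0.0, 0.341, 0.94, -0.0]
force: [-0.4, 0.1, -2.8]
gripper_width: 0.065
finger_force: 35.0
```

```bash
python3 - <<'E'
from h import *
held('round_large','w7')
look(['hr'])
go(.6255,.184,.048,140)
E
```

```text
round_large [0.9281, 0.628, 0.1846, -42.0] top above tcp 0.01
hr [0.2059, 0.6225, 0.1875, 0.0]
at [0.626  0.1846 0.1255] phi 140.1 tilt [-0.  0.] -> d [-0.     -0.0008  0.0775] az 0.001
```

View pics/w7.png

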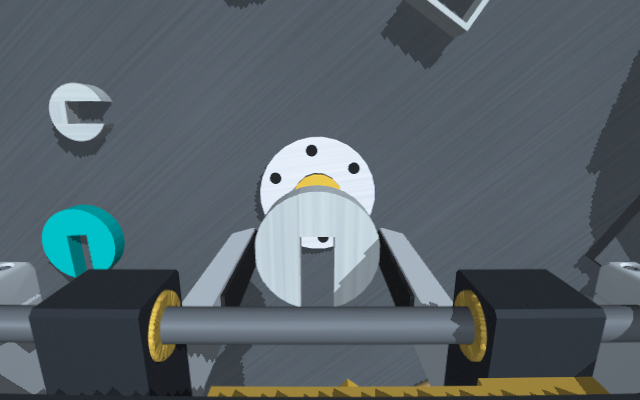

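```bash
python3 - <<'E'
from h import *
m=camera_model('wrist');_,d=snapshot('wrist')
for z in(.009,.010):
    M,g=patch(m,d,H['hr'],z,tol=.003)
    M=cv2.morphologyEx(M.astype(np.uint8),cv2.MORPH_OPEN,np.ones((5,5)))
    c=max(cv2.findContours(M,cv2.RETR_EXTERNAL,cv2.CHAIN_APPROX_NONE)[0],key=cv2.contourArea)
    (b,a),r=cv2.minEnclosingCircle(c)
    print(H['hr'][0]+g[0]+a*.0005,H['hr'][1]+g[0]+b*.0005,r*.0005)
E
```

```text
0.625959213256836 0.18569007873535154 0.04978297805786133
0.6257412567138673 0.18586287689208983 0.049527549743652345
```

{"method": "servo_tool", "body": {"series": [{"ax": 0, "ay": 0, "az": 0, "dx": 0.002, "dy": -0.0005, "dz": 0.013, "grip": 0.65}, {"ax": 0, "ay": 0, "az": 0, "dx": 0.002, "dy": -0.0005, "dz": 0.026, "grip": 0.65}, {"ax": 0, "ay": 0, "az": 0, "dx": 0.002, "dy": -0.0005, "dz": 0.039, "grip": 0.65}, {"ax": 0, "ay": 0, "az": 0, "dx": 0.002, "dy": -0.0005, "dz": 0.05, "grip": 0.65}, {"ax": 0, "ay": 0, "az": 0, "dx": 0.002, "dy": -0.0005, "dz": 0.058, "grip": 0.65}]}}

```text
time: 25.48
tcp_pos: [0.624, 0.1854, 0.0665]
orientation: [-0.0, 0.341, 0.94, -0.0]
force: [1.2, -0.0, -3.1]
gripper_width: 0.0644
finger_force: 35.0
```

{"method": "servo_tool", "body": {"series": [{"ax": 0, "ay": 0, "az": 0, "dx": 0, "dy": 0, "dz": 0.008, "grip": 0.65}, {"ax": 0, "ay": 0, "az": 0, "dx": 0, "dy": 0, "dz": 0.017, "grip": 0.65}, {"ax": 0, "ay": 0, "az": 0, "dx": 0, "dy": 0, "dz": 0.025, "grip": 0.65}, {"ax": 0, "ay": 0, "az": 0, "dx": 0, "dy": 0, "dz": 0.031, "grip": 0.65}, {"ax": 0, "ay": 0, "az": 0, "dx": 0, "dy": 0, "dz": 0.0345, "grip": 0.65}]}}

```text
time: 26.1
tcp_pos: [0.6241, 0.1855, 0.0327]
orientation: [-0.0, 0.341, 0.94, -0.0]
force: [-0.1, 0.6, -2.6]
gripper_width: 0.0646
finger_force: 35.0
```

{"method": "servo_tool", "body": {"series": [{"ax": 0, "ay": 0, "az": 0, "dx": 0, "dy": 0, "dz": 0.0005, "grip": 0.65}, {"ax": 0, "ay": 0, "az": 0, "dx": 0, "dy": 0, "dz": 0.001, "grip": 0.65}, {"ax": 0, "ay": 0, "az": 0, "dx": 0, "dy": 0, "dz": 0.001, "grip": 0.65}, {"ax": 0, "ay": 0, "az": 0, "dx": 0, "dy": 0, "dz": 0.001, "grip": 0.65}, {"ax": 0, "ay": 0, "az": 0, "dx": 0, "dy": 0, "dz": 0.001, "grip": 0.65}]}}

```text
time: 26.72
tcp_pos: [0.6243, 0.1855, 0.0324]
orientation: [0.0, 0.341, 0.94, 0.0]
force: [-2.8, -1.0, 5.8]
gripper_width: 0.0651
finger_force: 35.0
```

{"method": "servo_tool", "body": {"series": [{"ax": 0, "ay": 0, "az": 0, "dx": 0, "dy": 0, "dz": 0, "grip": 0.72}, {"ax": 0, "ay": 0, "az": 0, "dx": 0, "dy": 0, "dz": 0, "grip": 0.8}, {"ax": 0, "ay": 0, "az": 0, "dx": 0, "dy": 0, "dz": 0, "grip": 0.9}, {"ax": 0, "ay": 0, "az": 0, "dx": 0, "dy": 0, "dz": 0, "grip": 1}, {"ax": 0, "ay": 0, "az": 0, "dx": 0, "dy": 0, "dz": 0, "grip": 1}]}}

```text
time: 27.35
tcp_pos: [0.6242, 0.1855, 0.032]
orientation: [-0.0, 0.341, 0.94, 0.0]
force: [-0.6, 0.8, -1.3]
gripper_width: 0.0938
finger_force: 0.0
```

{"method": "servo_tool", "body": {"series": [{"ax": 0, "ay": 0, "az": 0, "dx": 0, "dy": 0, "dz": -0.015, "grip": 1}, {"ax": 0, "ay": 0, "az": 0, "dx": 0, "dy": 0, "dz": -0.05, "grip": 1}, {"ax": 0, "ay": 0, "az": 0, "dx": 0, "dy": 0, "dz": -0.09, "grip": 1}, {"ax": 0, "ay": 0, "az": 0, "dx": 0, "dy": 0, "dz": -0.13, "grip": 1}, {"ax": 0, "ay": 0, "az": 0, "dx": 0, "dy": 0, "dz": -0.15, "grip": 1}]}}

```text
time: 27.98
tcp_pos: [0.6248, 0.1859, 0.1852]
orientation: [0.001, 0.341, 0.94, 0.001]
force: [-0.4, 0.0, -0.7]
gripper_width: 0.0938
finger_force: 0.0
```

```bash
sed -i 's/hr=(.624,.184)/hr=(.626,.1855)/' h.py; python3 - <<'E'
from h import *
look(['round_large','hr'],zs={'round_large':(H['hr'],.042)})
go(.448,.079,.15,50)
E
```

```text
round_large [0.9615, 0.626, 0.1855, -40.0]
hr [0.1934, 0.637, 0.188, 0.0]
at [0.6254 0.1862 0.1867] phi 140.1 tilt [0.004 0.001] -> d [ 0.0674 -0.1963  0.0359] az 1.572
```

{"method": "servo_tool", "body": {"series": [{"ax": 0, "ay": 0, "az": 0.12, "dx": 0.009, "dy": -0.026, "dz": 0, "grip": 1}, {"ax": 0, "ay": 0, "az": 0.28, "dx": 0.024, "dy": -0.07, "dz": 0.005, "grip": 1}, {"ax": 0, "ay": 0, "az": 0.45, "dx": 0.04, "dy": -0.118, "dz": 0.015, "grip": 1}, {"ax": 0, "ay": 0, "az": 0.62, "dx": 0.055, "dy": -0.162, "dz": 0.025, "grip": 1}, {"ax": 0, "ay": 0, "az": 0.78, "dx": 0.066, "dy": -0.195, "dz": 0.03, "grip": 1}]}}

```text
time: 28.65
tcp_pos: [0.4463, 0.077, 0.1512]
orientation: [-0.0, 0.675, 0.738, -0.001]
force: [0.4, 0.5, 0.7]
gripper_width: 0.0943
finger_force: 0.0
```

{"method": "servo_tool", "body": {"series": [{"ax": 0, "ay": 0, "az": 0.16, "dx": 0, "dy": 0, "dz": 0, "grip": 1}, {"ax": 0, "ay": 0, "az": 0.33, "dx": 0, "dy": 0, "dz": 0, "grip": 1}, {"ax": 0, "ay": 0, "az": 0.5, "dx": 0, "dy": 0, "dz": 0, "grip": 1}, {"ax": 0, "ay": 0, "az": 0.67, "dx": 0, "dy": 0, "dz": 0, "grip": 1}, {"ax": 0, "ay": 0, "az": 0.79, "dx": 0, "dy": 0, "dz": 0, "grip": 1}]}}

```text
time: 29.28
tcp_pos: [0.448, 0.0781, 0.1516]
orientation: [-0.0, 0.907, 0.421, -0.0]
force: [0.4, 0.7, 0.2]
gripper_width: 0.094
finger_force: 0.0
```

{"method": "servo_tool", "body": {"series": [{"ax": 0, "ay": 0, "az": 0, "dx": 0, "dy": 0, "dz": 0, "grip": 1}, {"ax": 0, "ay": 0, "az": 0, "dx": 0, "dy": 0, "dz": 0, "grip": 1}, {"ax": 0, "ay": 0, "az": 0, "dx": 0, "dy": 0, "dz": 0, "grip": 1}, {"ax": 0, "ay": 0, "az": 0, "dx": 0, "dy": 0, "dz": 0, "grip": 1}, {"ax": 0, "ay": 0, "az": 0, "dx": 0, "dy": 0, "dz": 0, "grip": 1}]}}

```text
time: 29.9
tcp_pos: [0.4484, 0.0782, 0.152]
orientation: [-0.0, 0.906, 0.424, 0.0]
force: [0.4, -0.2, -0.0]
gripper_width: 0.0941
finger_force: 0.0
```

```bash
python3 - <<'E'
from h import *
look(['round_small'],save='w8')
go(.448,.079,.005,50)
E
```

```text
round_small [0.9352, 0.4475, 0.0805, 50.0]
at [0.4484 0.0783 0.152 ] phi 50.1 tilt [-0.  0.] -> d [ 0.0003 -0.0008  0.147 ] az 0.002
```

View pics/w8.png

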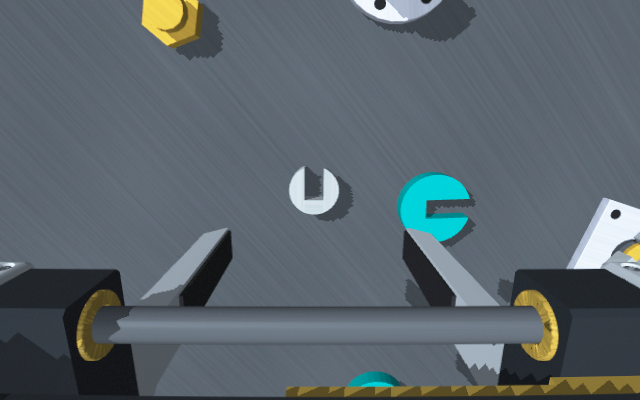

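{"method": "servo_tool", "body": {"series": [{"ax": 0, "ay": 0, "az": 0, "dx": 0.001, "dy": -0.002, "dz": 0.035, "grip": 0.8}, {"ax": 0, "ay": 0, "az": 0, "dx": 0.001, "dy": -0.002, "dz": 0.075, "grip": 0.8}, {"ax": 0, "ay": 0, "az": 0, "dx": 0.001, "dy": -0.002, "dz": 0.11, "grip": 0.8}, {"ax": 0, "ay": 0, "az": 0, "dx": 0.001, "dy": -0.002, "dz": 0.135, "grip": 0.8}, {"ax": 0, "ay": 0, "az": 0, "dx": 0.001, "dy": -0.002, "dz": 0.1465, "grip": 0.8}], "newtons": 25}}

```text
time: 30.58
tcp_pos: [0.4469, 0.0803, 0.0044]
orientation: [-0.0, 0.906, 0.424, -0.001]
force: [-0.2, -0.4, 0.7]
gripper_width: 0.0751
finger_force: 0.0
```

{"method": "servo_tool", "body": {"series": [{"ax": 0, "ay": 0, "az": 0, "dx": 0, "dy": 0, "dz": 0, "grip": 0.6}, {"ax": 0, "ay": 0, "az": 0, "dx": 0, "dy": 0, "dz": 0, "grip": 0.4}, {"ax": 0, "ay": 0, "az": 0, "dx": 0, "dy": 0, "dz": 0, "grip": 0.4}, {"ax": 0, "ay": 0, "az": 0, "dx": 0, "dy": 0, "dz": 0, "grip": 0.4}, {"ax": 0, "ay": 0, "az": 0, "dx": 0, "dy": 0, "dz": 0, "grip": 0.4}]}}

```text
time: 31.2
tcp_pos: [0.448, 0.0804, 0.0062]
orientation: [0.0, 0.906, 0.423, 0.001]
force: [-1.4, -0.3, 9.9]
gripper_width: 0.0454
finger_force: 25.0
```

{"method": "servo_tool", "body": {"series": [{"ax": 0, "ay": 0, "az": 0, "dx": 0, "dy": 0, "dz": 0, "grip": 0.4}, {"ax": 0, "ay": 0, "az": 0, "dx": 0, "dy": 0, "dz": -0.02, "grip": 0.4}, {"ax": 0, "ay": 0, "az": 0, "dx": 0, "dy": 0, "dz": -0.055, "grip": 0.4}, {"ax": 0, "ay": 0, "az": 0, "dx": 0, "dy": 0, "dz": -0.095, "grip": 0.4}, {"ax": 0, "ay": 0, "az": 0, "dx": 0, "dy": 0, "dz": -0.12, "grip": 0.4}]}}

```text
time: 31.82
tcp_pos: [0.4479, 0.0804, 0.1275]
orientation: [0.0, 0.906, 0.424, 0.001]
force: [-0.4, 0.5, -2.4]
gripper_width: 0.045
finger_force: 25.0
```

```bash
python3 - <<'E'
from h import *
held('round_small')
go(.626,.1855,.125,50)
E
```

```text
round_small [0.8452, 0.4479, 0.0794, 50.0] top above tcp 0.01
at [0.449  0.0807 0.1297] phi 50.1 tilt [0.005 0.   ] -> d [0.1938 0.0686 0.0056] az 0.002
```

{"method": "servo_tool", "body": {"series": [{"ax": 0, "ay": 0, "az": 0, "dx": 0.028, "dy": 0.01, "dz": 0, "grip": 0.4}, {"ax": 0, "ay": 0, "az": 0, "dx": 0.074, "dy": 0.026, "dz": 0, "grip": 0.4}, {"ax": 0, "ay": 0, "az": 0, "dx": 0.122, "dy": 0.043, "dz": 0, "grip": 0.4}, {"ax": 0, "ay": 0, "az": 0, "dx": 0.168, "dy": 0.059, "dz": 0, "grip": 0.4}, {"ax": 0, "ay": 0, "az": 0, "dx": 0.195, "dy": 0.069, "dz": 0, "grip": 0.4}]}}

```text
time: 32.5
tcp_pos: [0.6268, 0.187, 0.1247]
orientation: [-0.0, 0.906, 0.424, -0.0]
force: [0.5, -0.1, -2.4]
gripper_width: 0.0454
finger_force: 25.0
```

{"method": "servo_tool", "body": {"series": [{"ax": 0, "ay": 0, "az": 0, "dx": 0, "dy": 0, "dz": 0, "grip": 0.4}, {"ax": 0, "ay": 0, "az": 0, "dx": 0, "dy": 0, "dz": 0, "grip": 0.4}, {"ax": 0, "ay": 0, "az": 0, "dx": 0, "dy": 0, "dz": 0, "grip": 0.4}, {"ax": 0, "ay": 0, "az": 0, "dx": 0, "dy": 0, "dz": 0, "grip": 0.4}, {"ax": 0, "ay": 0, "az": 0, "dx": 0, "dy": 0, "dz": 0, "grip": 0.4}]}}

```text
time: 33.12
tcp_pos: [0.6254, 0.1855, 0.1257]
orientation: [0.0, 0.906, 0.423, 0.0]
force: [0.4, 1.2, -2.4]
gripper_width: 0.0451
finger_force: 25.0
```

```bash
python3 - <<'E'
from h import *
held('round_small','w9')
go(.626,.1855,.05,50)
E
```

```text
round_small [0.8429, 0.6254, 0.1845, 48.0] top above tcp 0.01
at [0.6255 0.1855 0.1257] phi 50.1 tilt [ 0. -0.] -> d [0.0003 0.0004 0.0757] az 0.002
```

View pics/w9.png

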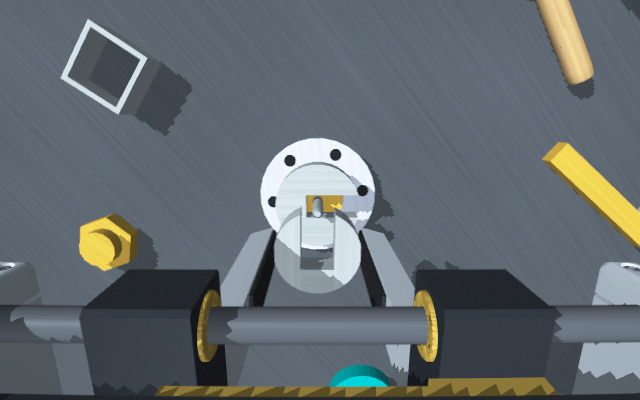

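{"method": "servo_tool", "body": {"series": [{"ax": 0, "ay": 0, "az": 0, "dx": 0.001, "dy": 0, "dz": 0.012, "grip": 0.4}, {"ax": 0, "ay": 0, "az": 0, "dx": 0.001, "dy": 0, "dz": 0.025, "grip": 0.4}, {"ax": 0, "ay": 0, "az": 0, "dx": 0.001, "dy": 0, "dz": 0.037, "grip": 0.4}, {"ax": 0, "ay": 0, "az": 0, "dx": 0.001, "dy": 0, "dz": 0.047, "grip": 0.4}, {"ax": 0, "ay": 0, "az": 0, "dx": 0.001, "dy": 0, "dz": 0.055, "grip": 0.4}]}}

```text
time: 33.8
tcp_pos: [0.626, 0.1865, 0.0696]
orientation: [-0.0, 0.906, 0.424, -0.0]
force: [-0.9, -0.6, -1.7]
gripper_width: 0.0453
finger_force: 25.0
```

{"method": "servo_tool", "body": {"series": [{"ax": 0, "ay": 0, "az": 0, "dx": 0, "dy": 0, "dz": 0.006, "grip": 0.4}, {"ax": 0, "ay": 0, "az": 0, "dx": 0, "dy": 0, "dz": 0.012, "grip": 0.4}, {"ax": 0, "ay": 0, "az": 0, "dx": 0, "dy": 0, "dz": 0.016, "grip": 0.4}, {"ax": 0, "ay": 0, "az": 0, "dx": 0, "dy": 0, "dz": 0.0195, "grip": 0.4}, {"ax": 0, "ay": 0, "az": 0, "dx": 0, "dy": 0, "dz": 0.0215, "grip": 0.4}]}}

```text
time: 34.42
tcp_pos: [0.6262, 0.1865, 0.0489]
orientation: [-0.0, 0.906, 0.424, 0.0]
force: [-0.9, 0.2, -2.4]
gripper_width: 0.045
finger_force: 25.0
```

{"method": "servo_tool", "body": {"series": [{"ax": 0, "ay": 0, "az": 0, "dx": 0, "dy": 0, "dz": 0.0005, "grip": 0.4}, {"ax": 0, "ay": 0, "az": 0, "dx": 0, "dy": 0, "dz": 0.001, "grip": 0.4}, {"ax": 0, "ay": 0, "az": 0, "dx": 0, "dy": 0, "dz": 0.0012, "grip": 0.4}, {"ax": 0, "ay": 0, "az": 0, "dx": 0, "dy": 0, "dz": 0.0012, "grip": 0.4}, {"ax": 0, "ay": 0, "az": 0, "dx": 0, "dy": 0, "dz": 0.0012, "grip": 0.4}]}}

```text
time: 35.05
tcp_pos: [0.6262, 0.1865, 0.0483]
orientation: [0.0, 0.906, 0.424, 0.0]
force: [-1.8, -1.3, 5.0]
gripper_width: 0.0452
finger_force: 25.0
```

Contact made; release, lift and check.

{"method": "servo_tool", "body": {"series": [{"ax": 0, "ay": 0, "az": 0, "dx": 0, "dy": 0, "dz": 0, "grip": 0.5}, {"ax": 0, "ay": 0, "az": 0, "dx": 0, "dy": 0, "dz": 0, "grip": 0.65}, {"ax": 0, "ay": 0, "az": 0, "dx": 0, "dy": 0, "dz": 0, "grip": 0.8}, {"ax": 0, "ay": 0, "az": 0, "dx": 0, "dy": 0, "dz": 0, "grip": 1}, {"ax": 0, "ay": 0, "az": 0, "dx": 0, "dy": 0, "dz": 0, "grip": 1}]}}

```text
time: 35.67
tcp_pos: [0.6262, 0.1865, 0.0478]
orientation: [-0.0, 0.906, 0.424, 0.0]
force: [-1.0, 0.3, 0.0]
gripper_width: 0.0833
finger_force: 0.0
```

{"method": "servo_tool", "body": {"series": [{"ax": 0, "ay": 0, "az": 0, "dx": 0, "dy": 0, "dz": -0.015, "grip": 1}, {"ax": 0, "ay": 0, "az": 0, "dx": 0, "dy": 0, "dz": -0.05, "grip": 1}, {"ax": 0, "ay": 0, "az": 0, "dx": 0, "dy": 0, "dz": -0.09, "grip": 1}, {"ax": 0, "ay": 0, "az": 0, "dx": 0, "dy": 0, "dz": -0.13, "grip": 1}, {"ax": 0, "ay": 0, "az": 0, "dx": 0, "dy": 0, "dz": -0.15, "grip": 1}]}}

```text
time: 36.3
tcp_pos: [0.6268, 0.1869, 0.201]
orientation: [0.0, 0.906, 0.424, 0.002]
force: [0.7, -0.5, -0.4]
gripper_width: 0.0943
finger_force: 0.0
```

{"method": "servo_tool", "body": {"series": [{"ax": 0, "ay": 0, "az": 0, "dx": 0, "dy": 0, "dz": 0, "grip": 1}, {"ax": 0, "ay": 0, "az": 0, "dx": 0, "dy": 0, "dz": 0, "grip": 1}, {"ax": 0, "ay": 0, "az": 0, "dx": 0, "dy": 0, "dz": 0, "grip": 1}, {"ax": 0, "ay": 0, "az": 0, "dx": 0, "dy": 0, "dz": 0, "grip": 1}, {"ax": 0, "ay": 0, "az": 0, "dx": 0, "dy": 0, "dz": 0, "grip": 1}]}}

```text
time: 36.92
tcp_pos: [0.626, 0.1865, 0.1974]
orientation: [-0.0, 0.906, 0.424, -0.0]
force: [0.4, -0.4, 0.3]
gripper_width: 0.0939
finger_force: 0.0
```

```bash
python3 - <<'E'
from h import *
look(['round_small'],zs={'round_small':(H['hr'],.058)},save='w10')
look(['square_small'],cam='top',zs={'square_small':(H['hs'],.058)})
p,_=snapshot('side');cv2.imwrite('pics/side1.png',cv2.resize(p[80:300,230:470,::-1],None,fx=2.5,fy=2.5))
E
```

```text
round_small [0.9259, 0.6265, 0.1855, 48.0]
square_small [0.8155, 0.6435, -0.173, 10.0]
```

View pics/side1.png

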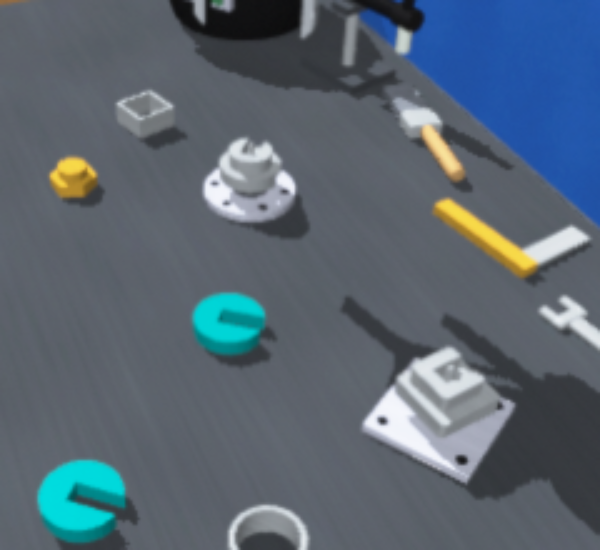

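View pics/w10.png

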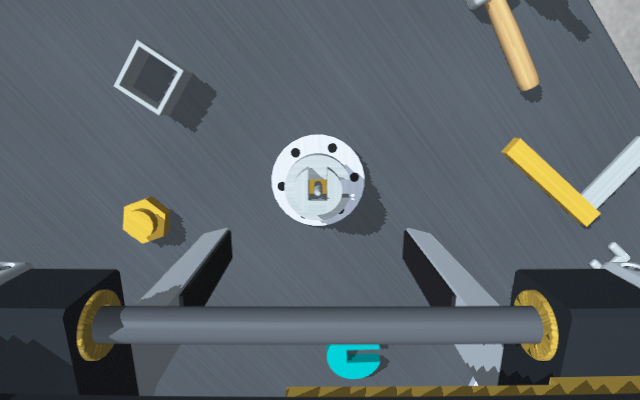

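Both stacks are seated flat with crossed slots: the round one is at (250,175) and the square one at (448,390) in the side crop. The stem is centred at (318,188) in the wrist view. The ring, offcut and plug haven't moved.

```bash
python3 -c "
from bench import *
print(sign_off())"
```

```text
the job is handed in; nothing more can be done
None
```

All four weights are on their hold-downs and seated flat, with slots crossed at about 90° and the bystanders left in place; I handed the job in at about 37 s, and sign_off gave no verdict.

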